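# Nest three test weights on a hook, largest first

## Task

Hang the three steel test weights by their eyes on the stand's hook arm, the largest first, then the middle one, then the smallest. Slide each one back along the arm and, before letting go, press it home with about 10 N and never more than 25 N: the largest against the stop collar (find it by touch), each next one against the one before, so that at the last press the whole nest bears on the collar. Keep the weights upright and leave the other things on the table where they are.

Things in the scene. Friction and masses are not known exactly. Their poses are not given: they have to be found in the camera images.
- stand: grey stand fixed to the table: base plate 130 x 110 x 12 mm and a post 16 mm thick, 36 wide, 156 high that carries the hook arm. Origin on the table under the middle of the post's front face, z up; the arm runs from the post along -x of the stand
- hook_root (a point): point on the hook arm's axis at the post's front face, 140 mm above the table, axes as the stand's. The arm is a level round steel bar, 12 mm in diameter, straight along -x for 114 mm; then it bends up: its rounded end reaches out to x = -131 mm and its top is 18 mm above the axis
- stop: the arm's depth stop; origin on the arm's axis at the post's front face (same point as hook_root), axes as the stand's. It carries a firmly clamped aluminium stop collar round the arm, 36 mm in diameter, 12 long, small screw at its side, whose front face stands 22 to 40 mm in front of the post. That setting differs each time and is NOT in this pose: look or feel for it
- large_weight: largest bare-steel test weight, upright, about 0.55 kg. Foot 84 mm wide (y), 30 thick (x), 10 high; over it a 12 mm thick plate up to 64 mm; then the eye frame, 44 wide, 22 thick (x); on top a grip tab 20 wide (y), 12 thick (x), free from 119 to 152 mm above the underside: pinch its 20 mm width. Front and back alike. Origin: centre of underside, z up
- middle_weight: middle-sized bare-steel test weight, upright, about 0.4 kg. Foot 66 mm wide (y), 30 thick (x), 10 high; over it a 12 mm thick plate up to 48 mm; then the eye frame, 44 wide, 22 thick (x); on top a grip tab 20 wide (y), 12 thick (x), free from 103 to 136 mm above the underside: pinch its 20 mm width. Front and back alike. Origin: centre of underside, z up
- small_weight: smallest bare-steel test weight, upright, about 0.28 kg. Foot 48 mm wide (y), 30 thick (x), 10 high; over it a 12 mm thick plate up to 32 mm; then the eye frame, 44 wide, 22 thick (x); on top a grip tab 20 wide (y), 12 thick (x), free from 87 to 120 mm above the underside: pinch its 20 mm width. Front and back alike. Origin: centre of underside, z up
- large_weight_seat (a point): in the largest weight's eye, 97.5 mm above its underside, axes as the weight's: where the hook arm's axis lies when the eye hangs on the arm. The eye opens through along x, 28 mm wide; its floor is 33.5 mm below this point, its 45-degree roof peaks 8.5 mm above it
- middle_weight_seat (a point): in the middle weight's eye, 81.5 mm above its underside, axes as the weight's: where the hook arm's axis lies when the eye hangs on the arm. The eye opens through along x, 28 mm wide; its floor is 33.5 mm below this point, its 45-degree roof peaks 8.5 mm above it
- small_weight_seat (a point): in the smallest weight's eye, 65.5 mm above its underside, axes as the weight's: where the hook arm's axis lies when the eye hangs on the arm. The eye opens through along x, 28 mm wide; its floor is 33.5 mm below this point, its 45-degree roof peaks 8.5 mm above it
- grease_tin: green grease tin, 65 mm across, 53 mm high, a bystander; origin at the centre of its underside
- sleeve: dark steel mandrel sleeve, 46 mm across, 45 mm high, upright, a bystander; origin at the centre of its underside
- bearing: ball bearing, 62 mm across, 17 mm high, lying flat, a bystander; origin at the centre of its underside
- bearing_carton: small card box 71 x 70 x 22 mm, a bystander; origin at the centre of its underside

How it is judged:
By the outcome, as a careful person would: the job done as asked, in the order asked, and still so for the second after the job is handed in, with the robot touching nothing.
It also fails if it takes over 72 s, if anything falls off the work surface, if the arm or the gripper's body presses on something with over 40 N, if the wrist force passes 120 N, or if a joint passes its speed limit or range.

## Robot

A 7-joint arm with a two-finger parallel gripper is mounted at the origin on a cart in front of the work surface, level with it; the furniture and walls round the work are solid. World frame = base frame: x ahead of the robot, y to its left, z up, the work surface at z = 0. Lengths are in m, angles in rad, forces in N, time in s.
With the tool pointing down it reaches from about 0.425 to 0.925 m from the base axis. Payload 6.8 kg.
Tool frame: the origin (TCP) lies where the fingers leave the gripper's body, on its centre line; the fingertips stand 73 mm ahead of it and the grasp point (between the pads) lies 54 mm ahead of it; z points along the fingers, y is the line along which they close (so a half turn about z gives the same grasp; the last joint's range is limited). The gripper opens to 85 mm and grips with 20 to 120 N. Pads are 22 mm wide; open, the fingers measure 114 mm over their backs; the gripper's body (76 mm by 85 mm) begins 54 mm behind the grasp point. The pads swing forward as they close: fully open they stand 13 mm farther back than shut.
Start: joints at [-1.452, 0.477, 0.022, 1.555, -0.011, 1.109, -0.083], TCP at [0.152, 0.658, 0.304] pointing down, gripper open.
Joint ranges: [-2.96, 2.96], [-0.34, 2.1], [-1.41, 1.46], [0.24, 2.44], [-1.37, 4.51], [0.17, 1.92], [-2.96, 2.96]. Speed limits (rad/s): [2.39, 2.39, 3.14, 3.14, 3.14, 3.14, 3.14].

## Interface

Orientations are given as a rotation vector (axis times angle).
In Python, from bench import r, viewer, ticket, sensors gives the robot as it stands (r), with the cameras (viewer), the job (ticket) and the readings (sensors).
- The arm moves only by the shell command python3 drive.py 'ROWS' [OPENING] [FORCE]. ROWS is rows parted by semicolons, their numbers by spaces, 1 to 5 of them, each of 6 numbers: dx, dy, dz in m, then a rotation vector rx, ry, rz in rad; each row is the pose to reach, as a shift and turn from the pose commanded when the command began, along the tool's axes at that moment; what a row does not reach only later rows make up. A row lasts 1/10 s, in which the tool goes at most 0.05 m and 0.15 rad, less where a joint would pass 70% of its speed; a pose out of reach is approached as far as the arm can. OPENING is the finger opening in m, set as the command begins (- or left out keeps the last). The fingers move at their own pace and stop on an object; FORCE is the grip in N (left out, the last holds). Time passes only in rows, so rows that do not move let the fingers close. It prints the time, the measured TCP pose, the force, the opening and the grip force at its end.
- sensors.get_obs(): the state, without advancing time (a new reading comes with each control period).
- viewer.grab_frame(name): name is "scene" or "top" or "wrist"; returns (picture, depth): 420x560x3 uint8, blue, green, red; 420x560 float32, m along the optical axis (not along the pixel's ray), 0 where there is no reading.
- viewer.camera_info(name): a dict with "camera_matrix" (3x3 intrinsics, pixels), "R" (3x3) and "t" (3): a world point X has camera coordinates R X + t. Camera axes: x right, y down, z forward; pixel columns grow to the right and rows downward; lengths in m; the calibration is good to about 2 mm. The wrist camera is an equidistant fisheye: a pixel r from the principal point sees the ray r / f radians off the axis. A picture is of the moment at which its call begins: read the wrist's pose just before it. camera_info takes no time and is no camera call; for the wrist camera it gives the pose at the moment of the call.
- ticket.hand_in(): hands the job in; it is judged then, once.
The state is a dict: "clock": time; "joints": joint angles; "qvel": joint speeds; "tau": joint torques, N m; "tcp_pos": TCP position; "orientation": TCP orientation; "contact_force": force on the tool from outside, world axes, zero at the start; "moment": the same for the moment, N m; "grip_width": finger opening in m; "gripper_force": force on a finger pad.
Only numpy, scipy, OpenCV 4.12 (cv2) and the standard library are available. Lean on these libraries where they do the work, as an engineer would, in place of code of your own. Each camera call takes 0.05 s, during which the arm holds its last target. There are 200 camera calls.

## Working session

There is one attempt and no reset: what is moved stays moved. The work goes in short steps, Python scripts to look and compute and a shell command to move; the robot and the scene stay as the last step left them, time stands still between calls to the robot, and variables do not carry over. Pictures are saved under pics/ and viewed, at most 10 in all, crops included, and the job is handed in when it is done.

```bash
ls; mkdir -p pics; python3 - <<'E'
from bench import r, viewer, ticket, sensors
import cv2,numpy as np
o=sensors.get_obs(); print({k:np.round(v,3) for k,v in o.items()})
a=[]
for n in("scene","top"):
    im,d=viewer.grab_frame(n); np.savez(f"pics/{n}0.npz",im=im,d=d,**viewer.camera_info(n)); cv2.imwrite(f"pics/{n}0.png",im)
    c=viewer.camera_info(n);print(n,np.round(c["camera_matrix"],1).tolist(),np.round(c["R"],3).tolist(),np.round(c["t"],3), (d>0).mean())
E
```

```text
bench.py
drive.py
pics
{'clock': np.float64(0.0), 'joints': array([-1.452,  0.478,  0.022,  1.556, -0.012,  1.109, -0.083]), 'qvel': array([-0.002,  0.001, -0.001,  0.   , -0.   , -0.002,  0.001]), 'tau': array([ 0.0000e+00, -5.9646e+01,  1.6080e+00, -2.8120e+01,  1.2000e-02,
        9.0000e-03, -0.0000e+00]), 'tcp_pos': array([0.152, 0.657, 0.303]), 'orientation': array([-3.550e-01, -3.121e+00,  3.000e-03]), 'contact_force': array([ 0.796, -0.281, -0.417]), 'moment': array([-0.03 , -0.002,  0.017]), 'gripper_force': np.float64(0.0), 'grip_width': np.float64(0.086)}
scene [[391.1, 0.0, 277.1], [0.0, 391.1, 204.6], [0.0, 0.0, 1.0]] [[0.808, -0.588, 0.008], [-0.406, -0.568, -0.716], [0.426, 0.576, -0.698]] [-0.444  0.288  0.797] 0.9960416666666667
top [[409.2, 0.0, 286.6], [0.0, 409.2, 208.8], [0.0, 0.0, 1.0]] [[0.017, -1.0, 0.025], [-0.987, -0.021, -0.162], [0.162, -0.022, -0.986]] [-0.027  0.559  0.915] 0.9960884353741497
```

View pics/scene0.png

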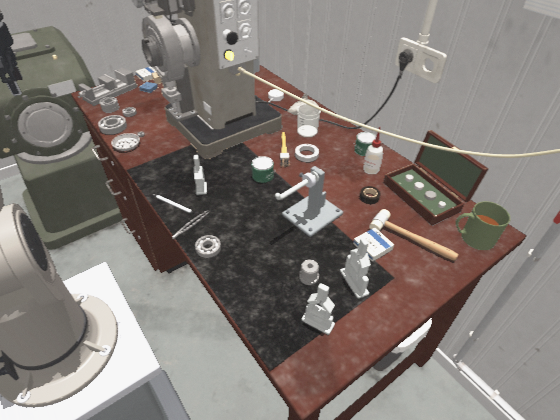

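View pics/top0.png

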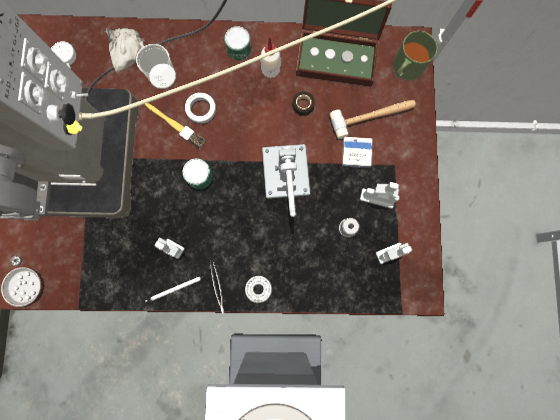

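The scene view shows the stand at (312,200) and its arm tip at (280,195). The weights are at (356,270), (320,310) and (199,175). In the top view they are at (380,195), (394,252) and (170,248), and the stand is at (287,170) with its arm tip at (292,213).

```bash
cat > h.py <<'E'
import numpy as np,cv2
def cloud(n):
    f=np.load(n); d=f["d"]; K=f["camera_matrix"]; v,u=np.mgrid[:420,:560]
    c=np.stack([(u-K[0,2])/K[0,0]*d,(v-K[1,2])/K[1,1]*d,d],-1)
    return (c-f["t"])@f["R"],d>0,f["im"]
E
python3 - <<'E'
from h import *
C={n:cloud(f"pics/{n}0.npz") for n in("scene","top")}
P,m,im=C["top"]
for nm,(u,v) in dict(L=(380,195),M=(394,252),S=(170,248),arm=(290,195),sleeve=(348,227)).items():
    c0=P[v-12:v+12,u-12:u+12].reshape(-1,3); c0=c0[c0[:,2]>.015].mean(0)[:2] 
    for n in C:
        Q,mm,_=C[n]; q=Q[mm]; q=q[(np.linalg.norm(q[:,:2]-c0,axis=1)<.075)&(q[:,2]>.012)&(q[:,2]<.2)]
        z=np.percentile(q[:,2],99.5); t=q[q[:,2]>z-.012]
        rc=cv2.minAreaRect(t[:,:2].astype(np.float32)*1000)
        rb=cv2.minAreaRect(q[:,:2].astype(np.float32)*1000)
        print(nm,n,"ztop",z.round(4),"n",len(t),"top",np.round(rc[0],1),np.round(rc[1],1),round(rc[2],1),"all",np.round(rb[0],1),np.round(rb[1],1),round(rb[2],1),"mean",t.mean(0).round(4))
    q=Q
# arm: points by x slices
for n in C:
    Q,mm,_=C[n]; q=Q[mm]; q=q[(abs(q[:,1]-c0[1])<.4)]
    q=q[(q[:,2]>.12)&(q[:,2]<.175)&(q[:,0]>.45)&(q[:,0]<.8)&(abs(q[:,1])<.12)]
    for a in np.arange(.45,.8,.01):
        s=q[(q[:,0]>=a)&(q[:,0]<a+.01)]
        if len(s)>2: print(n,a.round(2),len(s),"y",s[:,1].min().round(3),s[:,1].mean().round(4),s[:,1].max().round(3),"z",s[:,2].max().round(3))
big=[cv2.resize(C["scene"][2][130:340,180:400],None,fx=2.7,fy=2.7,interpolation=2)]
cv2.imwrite("pics/crop1.png",big[0])
E
```

```text
L scene ztop 0.1532 n 71 top [ 594.3 -241.1] [18.6 12.5] 80.4 all [ 582.3 -220.3] [ 55.8 113.6] 28.1 mean [ 0.593  -0.2419  0.1495]
L top ztop 0.1531 n 63 top [ 597.9 -239.9] [20.3 12. ] 71.4 all [ 566.5 -228.2] [77.4 90.7] 71.0 mean [ 0.5974 -0.2392  0.1495]
M scene ztop 0.1378 n 79 top [ 460.8 -269.1] [11.8 19.4] 22.9 all [ 459.3 -268.9] [24.6 61. ] 22.2 mean [ 0.4594 -0.2703  0.1339]
M top ztop 0.1378 n 55 top [ 464.2 -269. ] [11.8 20. ] 23.3 all [ 463.8 -265.3] [25.2 54.2] 19.9 mean [ 0.4642 -0.2679  0.1344]
S scene ztop 0.1223 n 29 top [460.7 252.6] [21.6 11.3] 62.1 all [461.2 250.6] [47.2 24.7] 58.7 mean [0.4603 0.2503 0.1193]
S top ztop 0.1222 n 58 top [464.7 254.1] [19.4 12. ] 62.1 all [465.8 253.9] [50.5 24.1] 61.8 mean [0.4647 0.2534 0.1189]
arm scene ztop 0.16 n 86 top [582.3 -16.1] [113.7  31. ] 0.2 all [598.5 -27. ] [115.3  99.3] 40.1 mean [ 0.6016 -0.0214  0.1546]
arm top ztop 0.16 n 129 top [585.6 -15.9] [114.7  29.9] 0.7 all [599.5 -27.8] [112.7  95.6] 38.2 mean [ 0.6079 -0.0181  0.1542]
sleeve scene ztop 0.0484 n 213 top [ 520.1 -166.6] [40.6 36.8] 51.3 all [ 518.3 -
[... 902 characters left out ...]
11 z 0.151
top 0.52 5 y -0.029 -0.0256 -0.023 z 0.16
top 0.53 24 y -0.032 -0.0261 -0.021 z 0.161
top 0.54 28 y -0.03 -0.0241 -0.019 z 0.148
top 0.55 26 y -0.03 -0.0235 -0.019 z 0.149
top 0.56 25 y -0.027 -0.0221 -0.017 z 0.148
top 0.57 28 y -0.027 -0.0216 -0.016 z 0.147
top 0.58 23 y -0.027 -0.0209 -0.016 z 0.148
top 0.59 28 y -0.025 -0.0193 -0.014 z 0.149
top 0.6 25 y -0.025 -0.0185 -0.014 z 0.147
top 0.61 25 y -0.022 -0.017 -0.011 z 0.147
top 0.62 66 y -0.024 -0.0103 0.012 z 0.16
top 0.63 102 y -0.033 -0.0126 0.012 z 0.159
top 0.64 25 y -0.033 -0.0176 -0.009 z 0.161
top 0.65 99 y -0.03 -0.0113 0.004 z 0.159
top 0.66 82 y -0.03 -0.0127 0.005 z 0.16
top 0.67 31 y -0.03 -0.0144 -0.002 z 0.156
```

View pics/crop1.png

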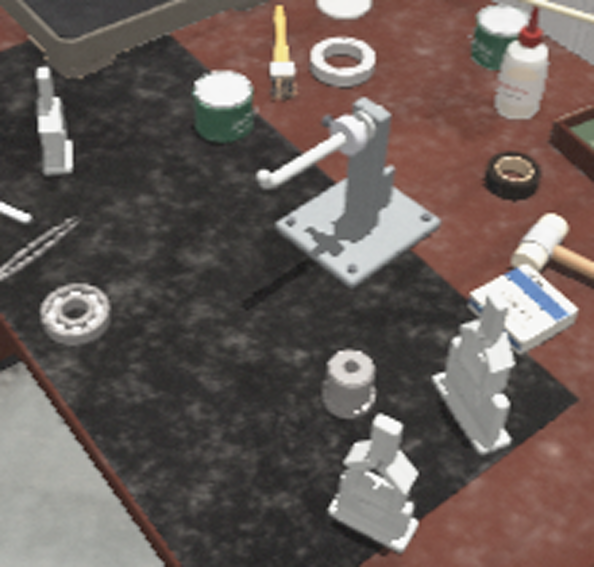

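The crop shows the arm running from the collar at crop (355,133) to its tip at (265,178). The weights stand upright at (480,380), (380,490) and (50,130), with their tabs free. The heights agree with the text to within 2 mm. I'll fit the arm more closely and work out the first move.

```bash
cat >> h.py <<'E'
from scipy.spatial.transform import Rotation as Ro
def go(x,y,z,yaw):
    "shift/turn in tool axes to TCP x,y,z; closing line = y axis of a body with this yaw (deg); pointing down"
    from bench import r, viewer, ticket, sensors
    o=sensors.get_obs(); R0=Ro.from_rotvec(o["orientation"]); p=np.array(o["tcp_pos"])
    best=None
    for k in(0,180):
        a=np.radians(yaw+k); c,s=np.cos(a),np.sin(a)
        T=Ro.from_matrix(np.array([[c,s,0],[s,-c,0],[0,0,-1.]]))
        w=(R0.inv()*T).as_rotvec()
        if best is None or np.linalg.norm(w)<np.linalg.norm(best): best=w
    d=R0.inv().apply(np.array([x,y,z])-p)
    print("tcp",p.round(4),"F",np.round(o["contact_force"],1),"w",round(float(o["grip_width"]),4),"j",np.round(o["joints"],2),"R",R0.as_matrix().round(2).tolist())
    print("row","%.4f %.4f %.4f %.3f %.3f %.3f"%(*d,*best),"rows>=",max(np.linalg.norm(d)/.05,np.linalg.norm(best)/.15).round(1))
E
python3 - <<'E'
from h import *
for n in("scene","top"):
    Q,m,_=cloud(f"pics/{n}0.npz"); q=Q[m]; q=q[(q[:,2]>.13)&(q[:,2]<.17)&(q[:,0]>.45)&(q[:,0]<.7)&(abs(q[:,1])<.06)]
    s=q[(q[:,0]>.54)&(q[:,0]<.615)]; print(n,"line",np.polyfit(s[:,0]-.65,s[:,1],1).round(4),"tipx",np.sort(q[:,0])[:4].round(4),"ztop",np.percentile(s[:,2],97).round(4))
    k=np.array([np.cos(.1),np.sin(.1)]); t=q[:,:2]@k; e=q[:,1]*k[0]-q[:,0]*k[1]
    for a in np.arange(.60,.67,.004):
        b=(t>=a)&(t<a+.004); print(a.round(3),b.sum(),e[b].min().round(3) if b.any() else"",e[b].max().round(3) if b.any() else "",q[b,2].max().round(3) if b.any() else "")
    print("tip t",np.sort(t)[:3].round(4))
go(0.5955,-.2405,.30,-18.6)
E
```

```text
scene line [ 0.1038 -0.0159] tipx [0.5254 0.5255 0.5256 0.5258] ztop 0.1479
0.6 7 -0.085 -0.077 0.148
0.604 6 -0.084 -0.076 0.148
0.608 7 -0.085 -0.078 0.148
0.612 6 -0.085 -0.076 0.147
0.616 8 -0.084 -0.078 0.157
0.62 73 -0.095 -0.049 0.161
0.624 25 -0.096 -0.049 0.161
0.628 24 -0.096 -0.054 0.16
0.632 7 -0.095 -0.077 0.159
0.636 0   
0.64 2 -0.085 -0.08 0.145
0.644 36 -0.092 -0.067 0.156
0.648 42 -0.097 -0.062 0.157
0.652 32 -0.097 -0.062 0.159
0.656 22 -0.097 -0.066 0.159
0.66 19 -0.096 -0.063 0.159
0.664 5 -0.095 -0.062 0.156
0.668 1 -0.078 -0.078 0.151
tip t [0.5199 0.52   0.5202]
top line [ 0.0965 -0.0142] tipx [0.5283 0.5285 0.5286 0.529 ] ztop 0.1481
0.6 9 -0.083 -0.074 0.146
0.604 10 -0.083 -0.074 0.147
0.608 11 -0.084 -0.073 0.146
0.612 12 -0.084 -0.073 0.147
0.616 11 -0.084 -0.073 0.149
0.62 9 -0.085 -0.063 0.147
0.624 72 -0.096 -0.05 0.16
0.628 39 -0.096 -0.051 0.159
0.632 37 -0.096 -0.051 0.161
0.636 6 -0.09 -0.077 0.158
0.64 10 -0.084 -0.073 0.148
0.644 12 -0.087 -0.074 0.156
0.648 41 -0.091 -0.065 0.156
0.652 49 -0.096 -0.061 0.158
0.656 32 -0.096 -0.061 0.159
0.66 31 -0.096 -0.062 0.16
0.664 28 -0.096 -0.062 0.158
0.668 7 -0.084 -0.071 0.15
tip t [0.5231 0.5234 0.5234]
tcp [0.1517 0.6573 0.303 ] F [-0.5  0.9  0.4] w 0.0851 j [-1.45  0.48  0.02  1.56 -0.01  1.11 -0.08] R [[-0.97, 0.22, -0.0], [0.22, 0.97, -0.0], [-0.0, -0.0, -1.0]]
row -0.6343 -0.7750 0.0044 -0.002 0.000 0.098 rows>= 20.0
```

```bash
X='-.2 -.13 0 0 0 0'; unset X
python3 drive.py '-.04 -.026 0 0 0 0;-.08 -.052 0 0 0 0;-.12 -.078 0 0 0 0;-.16 -.104 0 0 0 0;-.2 -.13 0 0 0 0'
python3 drive.py '-.04 -.026 0 0 0 0;-.08 -.052 0 0 0 0;-.12 -.078 0 0 0 0;-.16 -.104 0 0 0 0;-.2 -.13 0 0 0 0'
python3 -c "from h import *;go(0.5955,-.2405,.27,-18.6)"
```

```text
clock: 0.6
tcp_pos: [0.3184, 0.4843, 0.3036]
orientation: [-0.355, -3.121, 0.001]
contact_force: [0.9, 1.6, 0.6]
grip_width: 0.0852
gripper_force: 0.0
clock: 1.1
tcp_pos: [0.4839, 0.3127, 0.3037]
orientation: [-0.355, -3.121, 0.0]
contact_force: [0.4, 0.2, 0.7]
grip_width: 0.0857
gripper_force: 0.0
tcp [0.4839 0.3127 0.3037] F [0.4 0.2 0.7] w 0.0857 j [-0.83  0.32  0.18  1.81 -0.07  1.02  0.72] R [[-0.97, 0.22, -0.0], [0.22, 0.97, -0.0], [0.0, -0.0, -1.0]]
row -0.2330 -0.5140 0.0338 -0.000 -0.000 0.098 rows>= 11.3
```

```bash
python3 drive.py '-.02 -.044 0 0 0 .05;-.04 -.088 0 0 0 .098;-.06 -.132 0 0 0 .098;-.08 -.176 0 0 0 .098;-.1 -.22 0 0 0 .098' .06
python3 -c "from h import *;go(0.5955,-.2405,.27,-18.6)"
```

```text
clock: 1.6
tcp_pos: [0.5309, 0.0756, 0.3038]
orientation: [-0.508, -3.1, -0.0]
contact_force: [0.8, -0.4, 0.4]
grip_width: 0.06
gripper_force: 0.0
tcp [0.5309 0.0756 0.3038] F [ 0.8 -0.4  0.4] w 0.06 j [-0.52  0.25  0.31  1.9  -0.09  1.    1.08] R [[-0.95, 0.32, -0.0], [0.32, 0.95, 0.0], [0.0, 0.0, -1.0]]
row -0.1621 -0.2790 0.0337 0.000 -0.000 -0.000 rows>= 6.5
```

```bash
python3 drive.py '-.024 -.042 0 0 0 0;-.048 -.083 0 0 0 0;-.072 -.125 0 0 0 0;-.096 -.167 .01 0 0 0;-.12 -.208 .02 0 0 0'
python3 drive.py '-.02 -.035 0 0 0 0;-.042 -.071 .013 0 0 0;-.042 -.071 .013 0 0 0;-.042 -.071 .013 0 0 0'
python3 -c "
from h import *;go(0.5955,-.2405,.195,-18.6)
from bench import r, viewer, ticket, sensors
c=viewer.camera_info('wrist');im,d=viewer.grab_frame('wrist');np.savez('pics/w1.npz',im=im,d=d,**c);cv2.imwrite('pics/w1.png',im);print(c)"
```

```text
clock: 2.1
tcp_pos: [0.5784, -0.1598, 0.2837]
orientation: [0.508, 3.1, 0.0]
contact_force: [0.5, 0.2, -0.5]
grip_width: 0.0598
gripper_force: 0.0
clock: 2.5
tcp_pos: [0.5949, -0.2395, 0.2699]
orientation: [-0.511, -3.098, 0.0]
contact_force: [-0.2, 0.1, 0.3]
grip_width: 0.0598
gripper_force: 0.0
tcp [ 0.5949 -0.2395  0.2699] F [-0.2  0.1  0.3] w 0.0598 j [-0.01  0.48  0.41  1.7  -0.22  1.02  1.72] R [[-0.95, 0.32, -0.0], [0.32, 0.95, 0.0], [0.0, -0.0, -1.0]]
row -0.0010 -0.0007 0.0749 -0.000 -0.002 -0.003 rows>= 1.5
{'camera_matrix': array([[325.1922621 ,   0.        , 267.39285219],
       [  0.        , 325.1922621 , 208.38672384],
       [  0.        ,   0.        ,   1.        ]]), 'R': array([[ 3.20796110e-01,  9.47148261e-01, -1.67697256e-04],
       [ 8.97878908e-01, -3.04052366e-01,  3.18379688e-01],
       [ 3.01501779e-01, -1.02285537e-01, -9.47963262e-01]]), 't': array([ 0.03555646, -0.63809411,  0.14503968])}
```

View pics/w1.png

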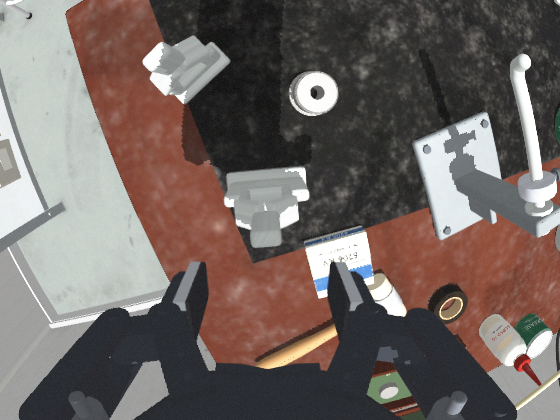

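The wrist view shows the large weight's tab at (265,235), centred between the fingertips at (190,275) and (345,275). I'll check its position from the depth.

```bash
cat >> h.py <<'E'
def wcloud(f):
    d=f["d"]; K=f["camera_matrix"]; v,u=np.mgrid[:420,:560]
    x,y=(u-K[0,2])/K[0,0],(v-K[1,2])/K[1,1]; th=np.hypot(x,y)+1e-9; k=np.tan(th)/th
    c=np.stack([x*k*d,y*k*d,d],-1); return (c-f["t"])@f["R"],(d>0)&(th<1.2)
def tab(f,xy,ht):
    P,m=wcloud(f); q=P[m]; q=q[np.linalg.norm(q[:,:2]-xy,axis=1)<.05]; q=q[(q[:,2]<ht+.01)&(q[:,2]>ht-.02)]
    z=np.percentile(q[:,2],95); t=q[q[:,2]>z-.005]; rc=cv2.minAreaRect(t[:,:2].astype(np.float32)*1000)
    print("tab",np.round(rc[0],1),np.round(rc[1],1),round(rc[2],1),"z",z.round(4),len(t),"mean",t.mean(0).round(4))
E
python3 -c "
from h import *
tab(np.load('pics/w1.npz'),[.5955,-.2405],.152)"
```

```text
tab [ 596.8 -241.2] [19.9 11.4] 76.2 z 0.1532 523 mean [ 0.596  -0.241   0.1519]
```

```bash
python3 drive.py '-.0015 -.0006 .03 0 0 -.07;-.0015 -.0006 .055 0 0 -.07;-.0015 -.0006 .07 0 0 -.07;-.0015 -.0006 .075 0 0 -.07;-.0015 -.0006 .075 0 0 -.07'
python3 drive.py '0 0 0 0 0 0;0 0 0 0 0 0;0 0 0 0 0 0;0 0 0 0 0 0;0 0 0 0 0 0' 0 90
python3 -c "from h import *;go(0.5955,-.2405,.275,5.8)"
```

```text
clock: 3.05
tcp_pos: [0.5969, -0.2387, 0.1958]
orientation: [-0.397, -3.116, -0.001]
contact_force: [0.1, 0.7, 0.5]
grip_width: 0.0599
gripper_force: 0.0
clock: 3.55
tcp_pos: [0.5971, -0.2406, 0.197]
orientation: [0.4, 3.114, -0.001]
contact_force: [-1.2, -2.1, 6.1]
grip_width: 0.0184
gripper_force: 88.7
tcp [ 0.5971 -0.2406  0.197 ] F [-1.2 -2.1  6.1] w 0.0184 j [ 0.02  0.56  0.37  1.75 -0.25  0.88  1.81] R [[-0.97, 0.25, 0.0], [0.25, 0.97, -0.0], [-0.0, -0.0, -1.0]]
row 0.0014 -0.0004 -0.0780 -0.001 0.002 -0.357 rows>= 2.4
```

```bash
python3 drive.py '0 0 -.03 0 0 0;0 0 -.07 0 0 0;0 0 -.078 0 0 -.1;0 0 -.078 0 0 -.25;0 0 -.078 0 0 -.357'
python3 -c "from h import *;go(0.485,-.12,.275,5.8)"
```

```text
clock: 4.05
tcp_pos: [0.5961, -0.2387, 0.2731]
orientation: [0.17, -3.135, -0.002]
contact_force: [-0.1, 0.6, -6.2]
grip_width: 0.0183
gripper_force: 89.1
tcp [ 0.5961 -0.2387  0.2731] F [-0.1  0.6 -6.2] w 0.0183 j [ 0.06  0.46  0.31  1.69 -0.16  1.02  2.1 ] R [[-0.99, -0.11, -0.0], [-0.11, 0.99, 0.0], [0.0, 0.0, -1.0]]
row 0.0977 0.1300 -0.0015 0.001 -0.002 0.007 rows>= 3.3
```

```bash
python3 drive.py '.026 .034 0 0 0 0;.052 .068 0 0 0 0;.078 .102 0 0 0 0;.098 .135 0 0 0 0;.1 .17 0 0 0 0'
python3 -c "
from h import *;go(0.488,-.031,.26,5.8)
from bench import r, viewer, ticket, sensors
c=viewer.camera_info('wrist');im,d=viewer.grab_frame('wrist');np.savez('pics/w2.npz',im=im,d=d,**c);cv2.imwrite('pics/w2.png',im)"
```

```text
clock: 4.55
tcp_pos: [0.4757, -0.0801, 0.2725]
orientation: [0.157, -3.132, -0.001]
contact_force: [0.6, 0.4, -4.2]
grip_width: 0.0179
gripper_force: 89.4
tcp [ 0.4757 -0.0801  0.2725] F [ 0.6  0.4 -4.2] w 0.0179 j [-0.2   0.2   0.27  2.05 -0.07  0.91  1.78] R [[-0.99, -0.1, -0.01], [-0.1, 0.99, 0.0], [0.01, 0.0, -1.0]]
row -0.0172 0.0476 0.0125 0.001 -0.005 -0.001 rows>= 1.0
```

View pics/w2.png

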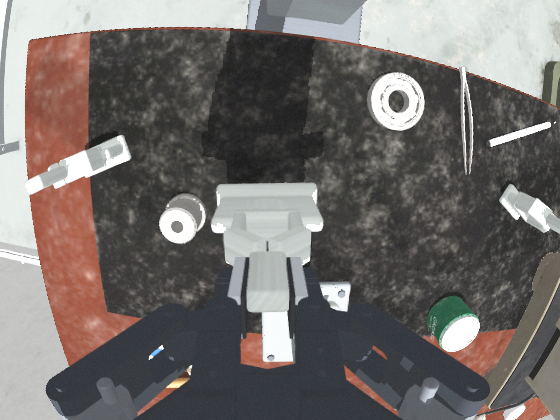

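The wrist view shows the large weight hanging straight in the grip, with its tab at (268,280) and its foot at (268,210). Next I line it up in front of the arm tip.

```bash
python3 drive.py '-.005 .025 .006 0 0 0;-.015 .0476 .0125 0 0 0;-.0172 .0476 .0125 0 0 0;-.0172 .0476 .0125 0 0 0;-.0172 .0476 .0125 0 0 0'
python3 -c "
from h import *;go(0.545,-.0252,.26,5.8)
from bench import r, viewer, ticket, sensors
for n in('scene','top'):
  c=viewer.camera_info(n);im,d=viewer.grab_frame(n);np.savez(f'pics/{n}1.npz',im=im,d=d,**c)
  cv2.imwrite(f'pics/{n}1.png',cv2.resize(im[130:260,220:360],None,fx=4,fy=4,interpolation=2))"
```

```text
clock: 5.1
tcp_pos: [0.4917, -0.0324, 0.261]
orientation: [0.159, -3.136, 0.001]
contact_force: [0.4, -0.1, -5.4]
grip_width: 0.018
gripper_force: 89.8
tcp [ 0.4917 -0.0324  0.261 ] F [ 0.4 -0.1 -5.4] w 0.018 j [-0.27  0.23  0.24  2.04 -0.07  0.88  1.68] R [[-0.99, -0.1, -0.0], [-0.1, 0.99, -0.0], [0.0, -0.0, -1.0]]
row -0.0538 0.0018 0.0009 -0.000 -0.001 -0.000 rows>= 1.1
```

View pics/scene1.png

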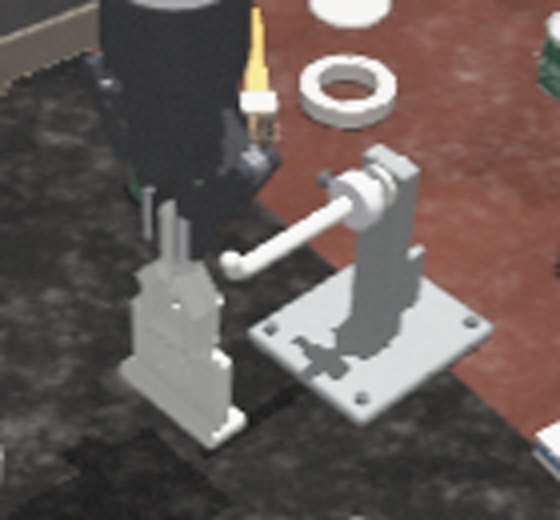

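The crop shows the held weight upright at (190,330) and in line with the arm, whose tip is at (235,262). I'll check the lateral offset and height in the same camera's frame.

```bash
python3 - <<'E'
from h import *
k=np.array([np.cos(.1),np.sin(.1)])
for n in("top","scene"):
    P,m,_=cloud(f"pics/{n}1.npz");q=P[m];t=q[:,:2]@k;e=q[:,1]*k[0]-q[:,0]*k[1]
    for lo,hi in((.03,.06),(.06,.078),(.085,.12),(.125,.15),(.15,.18)):
        b=(t>.45)&(t<.51)&(abs(e+.08)<.07)&(q[:,2]>lo)&(q[:,2]<hi)
        if b.sum()>5: print(n,lo,b.sum(),"e",np.percentile(e[b],[1,99]).round(4),"t",np.percentile(t[b],[1,99]).round(4),"z",np.percentile(q[b,2],[1,99]).round(4))
    b=(t>.54)&(t<.61)&(abs(e+.08)<.02)&(q[:,2]>.13)&(q[:,2]<.155); print(n,"arm e",np.percentile(e[b],[2,98]).round(4),q[b,2].max().round(4))
E
```

```text
Traceback (most recent call last):
IndexError: index -1 is out of bounds for axis 0 with size 0
```

```bash
python3 - <<'E'
from h import *
k=np.array([np.cos(.1),np.sin(.1)])
P,m,_=cloud("pics/scene1.npz");q=P[m];t=q[:,:2]@k;e=q[:,1]*k[0]-q[:,0]*k[1]
for lo,hi in((.03,.06),(.06,.078),(.085,.12),(.125,.15),(.15,.18)):
    b=(t>.45)&(t<.51)&(abs(e+.08)<.07)&(q[:,2]>lo)&(q[:,2]<hi)
    if b.sum()>5: print(lo,b.sum(),"e",np.percentile(e[b],[1,99]).round(4),"t",np.percentile(t[b],[1,99]).round(4),"z",np.percentile(q[b,2],[1,99]).round(4))
b=(t>.54)&(t<.61)&(abs(e+.08)<.02)&(q[:,2]>.13)&(q[:,2]<.155); print("arm e",np.percentile(e[b],[2,98]).round(4),q[b,2].max().round(4))
E
```

```text
0.06 195 e [-0.123  -0.0408] t [0.4687 0.4973] z [0.0661 0.0778]
0.085 229 e [-0.1204 -0.046 ] t [0.4751 0.4877] z [0.0858 0.1192]
0.125 207 e [-0.1173 -0.0498] t [0.4723 0.4937] z [0.1253 0.1496]
0.15 185 e [-0.1062 -0.0591] t [0.4727 0.4955] z [0.1507 0.179 ]
arm e [-0.0851 -0.0746] 0.1491
```

```bash
python3 drive.py '-.006 .002 0 0 0 0;-.014 .002 0 0 0 0;-.022 .002 0 0 0 0;-.03 .002 0 0 0 0;-.038 .002 0 0 0 0'
python3 drive.py '-.007 0 0 0 0 0;-.014 0 0 0 0 0;-.022 0 0 0 0 0;-.03 0 0 0 0 0;-.036 0 0 0 0 0'
```

```text
clock: 5.7
tcp_pos: [0.5307, -0.0256, 0.2614]
orientation: [-0.161, 3.137, -0.0]
contact_force: [-0.9, -0.6, -5.6]
grip_width: 0.0179
gripper_force: 89.9
clock: 6.2
tcp_pos: [0.5664, -0.0219, 0.2614]
orientation: [-0.161, 3.137, 0.0]
contact_force: [-0.2, 0.8, -5.0]
grip_width: 0.0181
gripper_force: 89.9
```

```bash
python3 drive.py '0 0 .005 0 0 0;0 0 .01 0 0 0;0 0 .014 0 0 0;0 0 .014 0 0 0' | grep -E 'tcp|cont'
python3 drive.py '-.008 0 0 0 0 0;-.016 0 0 0 0 0;-.024 0 0 0 0 0;-.03 0 0 0 0 0;-.03 0 0 0 0 0' | grep -E 'tcp|cont'
```

```text
tcp_pos: [0.5647, -0.0221, 0.2464]
contact_force: [0.2, -0.2, -5.7]
tcp_pos: [0.5966, -0.0187, 0.2474]
contact_force: [0.6, 0.3, -5.6]
```

```bash
for i in 1 2 3; do python3 drive.py '0 0 .001 0 0 0;0 0 .002 0 0 0;0 0 .002 0 0 0' | grep -E 'tcp|cont'; done
```

```text
tcp_pos: [0.595, -0.019, 0.2451]
contact_force: [-0.3, 0.1, -5.5]
tcp_pos: [0.5953, -0.0189, 0.2433]
contact_force: [-0.4, 0.2, -5.2]
tcp_pos: [0.5953, -0.0189, 0.2412]
contact_force: [0.1, -0.9, -5.6]
```

```bash
for i in 1 2 3 4; do python3 drive.py '0 0 .0007 0 0 0;0 0 .0007 0 0 0' | grep -E 'tcp|cont'; done
```

```text
tcp_pos: [0.5954, -0.019, 0.2406]
contact_force: [0.4, -0.4, -4.6]
tcp_pos: [0.5956, -0.0192, 0.2402]
contact_force: [0.1, -0.3, -4.8]
tcp_pos: [0.5958, -0.0195, 0.2397]
contact_force: [-0.0, -2.2, -1.9]
tcp_pos: [0.5959, -0.0198, 0.2393]
contact_force: [-0.2, -4.7, 3.1]
```

```bash
python3 drive.py '0 0 -.001 0 0 0;0 -.001 -.001 0 0 0;0 -.002 -.001 0 0 0;0 -.002 -.001 0 0 0' | grep -E 'tcp|cont'
for i in 1 2; do python3 drive.py '0 0 .0007 0 0 0;0 0 .0007 0 0 0' | grep -E 'tcp|cont'; done
```

```text
tcp_pos: [0.5955, -0.0202, 0.2393]
contact_force: [0.5, -0.8, -2.5]
tcp_pos: [0.5956, -0.0203, 0.2392]
contact_force: [-1.5, 1.3, 2.7]
tcp_pos: [0.5957, -0.0203, 0.2391]
contact_force: [-3.1, 1.3, 8.7]
```

```bash
python3 drive.py '0 0 -.0013 0 0 0;-.004 0 -.0015 0 0 0;-.008 0 -.0015 0 0 0;-.012 0 -.0015 0 0 0;-.012 0 -.0015 0 0 0' | grep -E 'tcp|cont'
for i in 1 2 3 4; do python3 drive.py '-.001 0 0 0 0 0;-.0015 0 0 0 0 0' | grep -E 'tcp|cont'; done
```

```text
tcp_pos: [0.6063, -0.0193, 0.2392]
contact_force: [-6.5, 1.2, 4.1]
tcp_pos: [0.607, -0.0192, 0.2392]
contact_force: [-8.8, 1.8, 7.1]
tcp_pos: [0.6084, -0.019, 0.2391]
contact_force: [-9.8, 0.4, 6.7]
tcp_pos: [0.6099, -0.0189, 0.2392]
contact_force: [-9.4, 1.6, 6.0]
tcp_pos: [0.6114, -0.0188, 0.2392]
contact_force: [-8.8, 0.7, 6.7]
```

```bash
python3 drive.py '0 0 -.0008 0 0 0;0 0 -.0015 0 0 0;0 0 -.0015 0 0 0' | grep -E 'tcp|cont|ori'
python3 drive.py '-.001 0 0 0 0 0;-.001 0 0 0 0 0' | grep -E 'tcp|cont'
python3 -c "
from bench import r, viewer, ticket, sensors
import cv2,numpy as np
im,d=viewer.grab_frame('scene');np.savez('pics/scene2.npz',im=im,d=d,**viewer.camera_info('scene'));cv2.imwrite('pics/scene2.png',cv2.resize(im[130:260,240:380],None,fx=4,fy=4,interpolation=2))"
```

```text
tcp_pos: [0.6136, -0.0193, 0.2406]
orientation: [0.16, -3.137, 0.001]
contact_force: [-0.1, 1.6, -4.9]
tcp_pos: [0.6147, -0.0191, 0.2409]
contact_force: [0.2, -1.0, -5.4]
```

View pics/scene2.png

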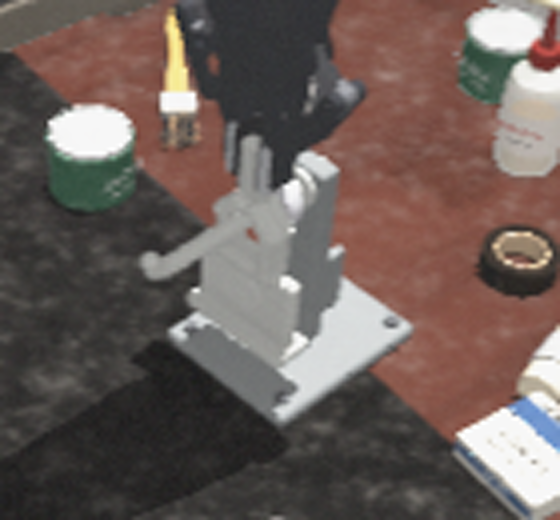

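The view shows the weight upright at (245,270) on the arm, just in front of the collar at (300,190). It hangs free again, so I feel for the collar.

```bash
for i in 1 2 3 4 5 6; do python3 drive.py '-.0008 0 0 0 0 0;-.0008 0 0 0 0 0' | grep -E 'tcp|cont'; done
```

```text
tcp_pos: [0.6155, -0.0189, 0.2412]
contact_force: [-0.2, -0.3, -5.5]
tcp_pos: [0.6163, -0.0188, 0.2412]
contact_force: [1.0, 0.5, -5.5]
tcp_pos: [0.617, -0.0188, 0.2412]
contact_force: [0.7, 0.6, -4.9]
tcp_pos: [0.6173, -0.0188, 0.241]
contact_force: [-2.5, -0.5, -3.8]
tcp_pos: [0.6175, -0.0188, 0.2408]
contact_force: [-5.7, -1.0, -4.5]
tcp_pos: [0.6177, -0.0188, 0.2407]
contact_force: [-7.1, -0.1, -2.2]
```

```bash
python3 drive.py '.002 0 0 0 0 0;.002 0 .001 0 0 0;.002 0 .0015 0 0 0;.002 0 .0015 0 0 0' | grep -E 'tcp|cont'
python3 drive.py '0 0 .0004 0 0 0;0 0 .0004 0 0 0' | grep -E 'tcp|cont'
```

```text
tcp_pos: [0.6173, -0.0187, 0.24]
contact_force: [-4.2, -0.3, -1.8]
tcp_pos: [0.6173, -0.0187, 0.2399]
contact_force: [-5.5, -0.2, 2.7]
```

```bash
for i in 1 2 3; do python3 drive.py '-.0007 0 0 0 0 0;-.0007 0 0 0 0 0' | grep -E 'tcp|cont'; done
```

```text
tcp_pos: [0.6175, -0.0187, 0.2399]
contact_force: [-7.2, -0.7, 4.1]
tcp_pos: [0.6177, -0.0186, 0.2399]
contact_force: [-10.3, -0.3, 6.5]
tcp_pos: [0.6178, -0.0187, 0.2398]
contact_force: [-11.7, -0.1, 7.9]
```

```bash
python3 drive.py '-.0007 0 -.0003 0 0 0;-.0008 0 -.0005 0 0 0;-.0008 0 -.0005 0 0 0;-.0008 0 -.0005 0 0 0' | grep -E 'tcp|cont|ori'
```

```text
tcp_pos: [0.618, -0.0186, 0.2399]
orientation: [0.159, -3.132, -0.001]
contact_force: [-12.4, 0.0, 7.1]
```

```bash
python3 drive.py '.001 0 -.001 0 0 0;.0015 0 -.0015 0 0 0;.0015 0 -.0015 0 0 0' | grep -E 'tcp|cont|ori'
python3 drive.py '0 0 0 0 0 0;0 0 0 0 0 0;0 0 0 0 0 0;0 0 0 0 0 0' .045 | grep -E 'tcp|cont|wid'
```

```text
tcp_pos: [0.6176, -0.0186, 0.2403]
orientation: [0.16, -3.134, -0.0]
contact_force: [-5.7, -0.4, -5.8]
tcp_pos: [0.6197, -0.0185, 0.2421]
contact_force: [-0.1, 0.7, 0.7]
grip_width: 0.045
```

```bash
python3 drive.py '0 0 -.02 0 0 0;0 0 -.05 0 0 0;0 0 -.055 0 0 0;0 0 -.055 0 0 0' .06 | grep -E 'tcp|cont'
python3 - <<'E'
from h import *
from bench import r, viewer, ticket, sensors
k=np.array([np.cos(.1),np.sin(.1)])
im,d=viewer.grab_frame('scene');np.savez('pics/scene3.npz',im=im,d=d,**viewer.camera_info('scene'))
P,m,_=cloud("pics/scene3.npz");q=P[m];t=q[:,:2]@k;e=q[:,1]*k[0]-q[:,0]*k[1]
for lo in np.arange(.04,.2,.02):
    b=(t>.57)&(t<.635)&(abs(e+.08)<.05)&(q[:,2]>lo)&(q[:,2]<lo+.02)
    if b.sum()>5: print(lo.round(2),b.sum(),"e",np.percentile(e[b],[1,99]).round(4),"t",np.percentile(t[b],[1,50,99]).round(4))
go(.4625,-.2685,.258,23)
E
```

```text
tcp_pos: [0.6196, -0.0186, 0.2978]
contact_force: [-0.5, 1.4, -1.4]
0.04 201 e [-0.1218 -0.0403] t [0.5942 0.6009 0.6235]
0.06 134 e [-0.1183 -0.0406] t [0.6012 0.6044 0.6154]
0.08 125 e [-0.1183 -0.046 ] t [0.6005 0.6043 0.6141]
0.1 147 e [-0.1164 -0.062 ] t [0.5988 0.6061 0.6204]
0.12 63 e [-0.1041 -0.0503] t [0.5944 0.6024 0.63  ]
0.14 226 e [-0.1014 -0.0538] t [0.5717 0.6049 0.6335]
0.16 56 e [-0.0891 -0.0714] t [0.6035 0.6057 0.6208]
0.18 64 e [-0.0886 -0.0692] t [0.6035 0.6067 0.6167]
tcp [ 0.6189 -0.0185  0.2965] F [ 0.2  0.  -0.6] w 0.06 j [-0.26  0.4   0.24  1.72 -0.11  1.04  1.7 ] R [[-0.99, -0.1, 0.0], [-0.1, 0.99, 0.0], [-0.0, 0.0, -1.0]]
row 0.1812 -0.2327 0.0383 -0.000 0.001 -0.299 rows>= 5.9
```

```bash
python3 drive.py '.029 -.037 0 0 0 -.06;.058 -.074 0 0 0 -.12;.087 -.111 0 0 0 -.18;.116 -.148 0 0 0 -.24;.145 -.185 0 0 0 -.299' | grep -E 'tcp|cont'
python3 -c "from h import *;go(.4625,-.2685,.258,23)"
```

```text
tcp_pos: [0.4916, -0.2185, 0.2951]
contact_force: [-0.1, -0.8, 0.2]
tcp [ 0.4916 -0.2185  0.2951] F [-0.1 -0.8  0.2] w 0.0603 j [ 0.08  0.26  0.27  1.91 -0.08  0.98  2.36] R [[-0.92, -0.39, -0.0], [-0.39, 0.92, 0.0], [0.0, 0.0, -1.0]]
row 0.0464 -0.0345 0.0371 0.001 -0.001 0.003 rows>= 1.4
```

```bash
python3 drive.py '.025 -.017 .02 0 0 0;.0464 -.0345 .037 0 0 0;.0464 -.0345 .037 0 0 0;.0464 -.0345 .037 0 0 0' | grep -E 'tcp|cont'
python3 -c "
from h import *
from bench import r, viewer, ticket, sensors
go(.4625,-.2685,.182,23)
c=viewer.camera_info('wrist');im,d=viewer.grab_frame('wrist');tab(dict(im=im,d=d,**c),[.4625,-.2685],.136)"
```

```text
tcp_pos: [0.4634, -0.2673, 0.2582]
contact_force: [1.5, -0.2, -0.3]
tcp [ 0.4634 -0.2673  0.2582] F [ 1.5 -0.2 -0.3] w 0.06 j [ 0.17  0.31  0.29  1.95 -0.11  0.9   2.48] R [[-0.92, -0.39, -0.0], [-0.39, 0.92, 0.0], [0.0, 0.0, -1.0]]
row 0.0012 -0.0009 0.0762 0.002 -0.002 -0.002 rows>= 1.5
tab [ 462.  -270.1] [11.4 19.5] 23.1 z 0.1373 530 mean [ 0.4616 -0.2703  0.1359]
```

```bash
python3 drive.py '.0023 -.0019 .03 0 0 0;.0023 -.0019 .055 0 0 0;.0023 -.0019 .07 0 0 0;.0023 -.0019 .0762 0 0 0;.0023 -.0019 .0762 0 0 0' | grep -E 'tcp|cont'
python3 drive.py '0 0 0 0 0 0;0 0 0 0 0 0;0 0 0 0 0 0;0 0 0 0 0 0;0 0 0 0 0 0' 0 90
python3 -c "from h import *;go(.462,-.27,.27,5.8)"
```

```text
tcp_pos: [0.4633, -0.2688, 0.1827]
contact_force: [-0.2, 0.4, -0.9]
clock: 17.35
tcp_pos: [0.4633, -0.2699, 0.1842]
orientation: [-0.626, 3.077, -0.001]
contact_force: [-0.9, 0.6, 5.2]
grip_width: 0.0182
gripper_force: 88.2
tcp [ 0.4633 -0.2699  0.1842] F [-0.9  0.6  5.2] w 0.0182 j [ 0.2   0.41  0.26  2.01 -0.16  0.74  2.53] R [[-0.92, -0.39, 0.0], [-0.39, 0.92, -0.0], [-0.0, -0.0, -1.0]]
row 0.0011 0.0003 -0.0858 -0.000 0.002 0.300 rows>= 2.0
```

```bash
python3 drive.py '0 0 -.03 0 0 0;0 0 -.07 0 0 0;0 0 -.084 0 0 .1;0 0 -.084 0 0 .25;0 0 -.084 0 0 .3' | grep -E 'tcp|cont'
python3 -c "from h import *;go(.486,-.0313,.265,5.8)"
```

```text
tcp_pos: [0.4625, -0.2698, 0.2677]
contact_force: [-0.5, 0.6, -4.4]
tcp [ 0.4625 -0.2698  0.2677] F [-0.5  0.6 -4.4] w 0.0183 j [ 0.12  0.3   0.36  1.95 -0.13  0.92  2.21] R [[-1.0, -0.1, 0.0], [-0.1, 1.0, 0.0], [-0.0, -0.0, -1.0]]
row -0.0463 0.2352 0.0027 -0.000 0.001 -0.005 rows>= 4.8
```

```bash
python3 drive.py '-.008 .045 0 0 0 0;-.018 .09 0 0 0 0;-.028 .135 0 0 0 0;-.037 .18 0 0 0 0;-.044 .22 .002 0 0 0' | grep -E 'tcp|cont'
python3 drive.py '-.002 .015 .002 0 0 0;-.002 .015 .003 0 0 0;-.002 .015 .003 0 0 0' | grep -E 'tcp|cont'
python3 - <<'E'
from h import *
from bench import r, viewer, ticket, sensors
go(.5665,-.0232,.2625,5.8)
im,d=viewer.grab_frame('scene');np.savez('pics/scene4.npz',im=im,d=d,**viewer.camera_info('scene'))
k=np.array([np.cos(.1),np.sin(.1)])
P,m,_=cloud("pics/scene4.npz");q=P[m];t=q[:,:2]@k;e=q[:,1]*k[0]-q[:,0]*k[1]
for lo,hi in((.03,.06),(.06,.08),(.085,.12),(.125,.15),(.15,.18)):
    b=(t>.45)&(t<.51)&(abs(e+.08)<.06)&(q[:,2]>lo)&(q[:,2]<hi)
    if b.sum()>5: print(lo,b.sum(),"e",np.percentile(e[b],[1,99]).round(4),"t",np.percentile(t[b],[1,50,99]).round(4),"z",np.percentile(q[b,2],[1,99]).round(4))
E
```

```text
tcp_pos: [0.484, -0.0442, 0.2653]
contact_force: [1.0, -0.4, -4.0]
tcp_pos: [0.4842, -0.0319, 0.2618]
contact_force: [-0.5, -0.1, -3.9]
tcp [ 0.4842 -0.0319  0.2618] F [-0.5 -0.1 -3.9] w 0.018 j [-0.26  0.22  0.23  2.05 -0.06  0.88  1.67] R [[-0.99, -0.1, -0.0], [-0.1, 0.99, -0.0], [0.0, -0.0, -1.0]]
row -0.0827 0.0004 -0.0007 -0.000 -0.001 0.000 rows>= 1.7
0.085 260 e [-0.1113 -0.0496] t [0.4609 0.4701 0.4895] z [0.0854 0.1185]
0.125 171 e [-0.1037 -0.0605] t [0.4646 0.4722 0.4857] z [0.1252 0.1488]
0.15 185 e [-0.1044 -0.057 ] t [0.4648 0.4707 0.4865] z [0.1509 0.1789]
```

```bash
python3 drive.py '-.007 0 0 0 0 0;-.015 0 0 0 0 0;-.023 0 0 0 0 0;-.031 0 0 0 0 0;-.039 0 0 0 0 0' | grep -E 'tcp|cont'
python3 drive.py '-.008 0 0 0 0 0;-.016 0 0 0 0 0;-.024 0 0 0 0 0;-.032 0 0 0 0 0;-.041 0 0 0 0 0' | grep -E 'tcp|cont'
python3 drive.py '0 0 .005 0 0 0;0 0 .01 0 0 0;0 0 .015 0 0 0;0 0 .015 0 0 0' | grep -E 'tcp|cont'
```

```text
tcp_pos: [0.5245, -0.0276, 0.262]
contact_force: [0.3, -0.2, -3.8]
tcp_pos: [0.5649, -0.0233, 0.262]
contact_force: [0.4, 0.7, -4.3]
tcp_pos: [0.5634, -0.0235, 0.246]
contact_force: [0.6, -0.0, -4.9]
```

```bash
python3 drive.py '-.005 0 0 0 0 0;-.01 0 .001 0 0 0;-.015 0 .002 0 0 0;-.02 0 .002 0 0 0;-.02 0 .002 0 0 0' | grep -E 'tcp|cont'
for i in 1 2 3 4; do python3 drive.py '0 0 .0007 0 0 0;0 0 .0007 0 0 0' | grep -E 'tcp|cont'; done
```

```text
tcp_pos: [0.5852, -0.0211, 0.2451]
contact_force: [0.5, 0.1, -5.3]
tcp_pos: [0.584, -0.0214, 0.2442]
contact_force: [1.7, 0.2, -4.1]
tcp_pos: [0.584, -0.0214, 0.2436]
contact_force: [-0.8, -0.4, -3.8]
tcp_pos: [0.5842, -0.0214, 0.243]
contact_force: [0.5, -0.1, -4.1]
tcp_pos: [0.5844, -0.0216, 0.2426]
contact_force: [0.5, -1.2, -0.9]
```

```bash
python3 drive.py '0 -.0005 -.001 0 0 0;-.003 -.0005 -.001 0 0 0;-.006 -.0005 -.001 0 0 0;-.008 -.0005 -.001 0 0 0;-.008 -.0005 -.001 0 0 0' | grep -E 'tcp|cont'
for i in 1 2 3 4 5; do python3 drive.py '-.0008 0 0 0 0 0;-.0008 0 0 0 0 0' | grep -E 'tcp|cont'; done
```

```text
tcp_pos: [0.5926, -0.0209, 0.2432]
contact_force: [0.9, 0.9, -3.6]
tcp_pos: [0.5931, -0.021, 0.2432]
contact_force: [0.0, 1.2, -3.7]
tcp_pos: [0.5939, -0.0209, 0.2433]
contact_force: [0.2, 1.1, -4.7]
tcp_pos: [0.5947, -0.0208, 0.2433]
contact_force: [0.7, -0.7, -4.0]
tcp_pos: [0.5955, -0.0207, 0.2433]
contact_force: [0.2, -0.4, -3.7]
tcp_pos: [0.5959, -0.0207, 0.2431]
contact_force: [-2.4, -0.4, -3.2]
```

```bash
python3 drive.py '.0006 0 .0004 0 0 0;.0006 0 .0006 0 0 0;.0006 0 .0006 0 0 0' | grep -E 'tcp|cont'
for i in 1 2 3; do python3 drive.py '-.0008 0 0 0 0 0;-.0008 0 0 0 0 0' | grep -E 'tcp|cont'; done
```

```text
tcp_pos: [0.5957, -0.0206, 0.2428]
contact_force: [-0.0, 0.5, -2.1]
tcp_pos: [0.596, -0.0206, 0.2427]
contact_force: [-4.3, -0.1, 0.6]
tcp_pos: [0.5963, -0.0206, 0.2427]
contact_force: [-5.9, -0.1, 2.7]
tcp_pos: [0.5965, -0.0206, 0.2426]
contact_force: [-8.1, 1.5, 3.9]
```

```bash
python3 drive.py '-.0008 0 -.0003 0 0 0;-.001 0 -.0005 0 0 0' | grep -E 'tcp|cont'
python3 drive.py '-.0003 0 0 0 0 0;-.0003 0 0 0 0 0;-.0003 0 0 0 0 0' | grep -E 'tcp|cont'
```

```text
tcp_pos: [0.5968, -0.0206, 0.2427]
contact_force: [-9.4, -0.1, 2.5]
tcp_pos: [0.5969, -0.0205, 0.2427]
contact_force: [-10.5, 0.4, 4.4]
```

```bash
python3 drive.py '-.0005 0 -.0002 0 0 0;-.0005 0 -.0002 0 0 0;-.0005 0 -.0002 0 0 0' | grep -E 'tcp|cont'
python3 drive.py '.001 0 -.0008 0 0 0;.0015 0 -.001 0 0 0;.0015 0 -.001 0 0 0' | grep -E 'tcp|cont'
python3 drive.py '0 0 0 0 0 0;0 0 0 0 0 0;0 0 0 0 0 0;0 0 0 0 0 0' .045 | grep -E 'tcp|cont|wid'
python3 drive.py '0 0 -.02 0 0 0;0 0 -.05 0 0 0;0 0 -.055 0 0 0;0 0 -.055 0 0 0' .06 | grep -E 'tcp|cont'
python3 - <<'E'
from h import *
from bench import r, viewer, ticket, sensors
im,d=viewer.grab_frame('scene');np.savez('pics/scene5.npz',im=im,d=d,**viewer.camera_info('scene'));cv2.imwrite('pics/scene5.png',cv2.resize(im[130:260,240:380],None,fx=4,fy=4,interpolation=2))
go(.463,.2535,.25,-28)
E
```

```text
tcp_pos: [0.597, -0.0205, 0.2427]
contact_force: [-11.5, -0.1, 4.5]
tcp_pos: [0.5967, -0.0206, 0.2431]
contact_force: [-5.8, -0.0, -6.4]
tcp_pos: [0.5992, -0.0204, 0.2452]
contact_force: [-1.1, -0.6, 0.1]
grip_width: 0.0449
tcp_pos: [0.5992, -0.0205, 0.3008]
contact_force: [0.1, 0.5, -0.1]
tcp [ 0.5985 -0.0204  0.2996] F [-0.3  0.5 -0.1] w 0.0599 j [-0.25  0.36  0.24  1.76 -0.1   1.03  1.69] R [[-0.99, -0.1, 0.0], [-0.1, 0.99, 0.0], [-0.0, 0.0, -1.0]]
row 0.1072 0.2862 0.0495 0.000 0.001 0.590 rows>= 6.2
```

View pics/scene5.png

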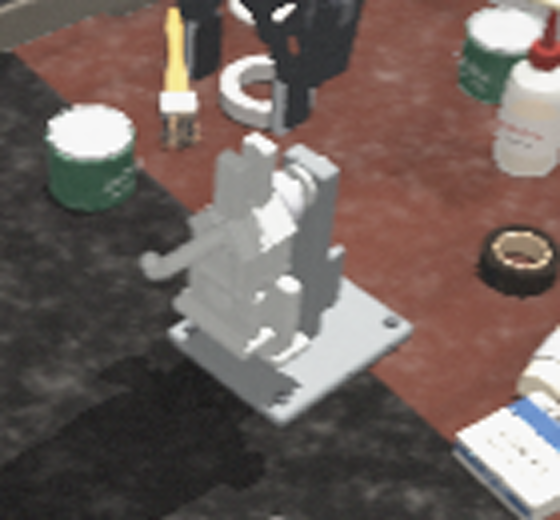

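The view shows both weights hanging upright and nested: the middle one's tab at (230,170), the large one's at (258,150), and the collar at (295,190). Next is the small weight.

```bash
python3 drive.py '.016 .044 0 0 0 .12;.032 .088 0 0 0 .24;.048 .132 0 0 0 .36;.064 .176 0 0 0 .48;.08 .22 0 0 0 .59' | grep -E 'tcp|cont'
python3 -c "from h import *;go(.463,.2535,.242,-28)"
```

```text
tcp_pos: [0.495, 0.1917, 0.2982]
contact_force: [0.4, 0.4, 0.4]
tcp [0.495  0.1917 0.2982] F [0.4 0.4 0.4] w 0.0599 j [-0.69  0.25  0.24  1.92 -0.07  0.99  0.66] R [[-0.88, 0.47, -0.0], [0.47, 0.88, -0.0], [0.0, -0.0, -1.0]]
row 0.0574 0.0394 0.0562 -0.001 -0.001 -0.005 rows>= 1.8
```

```bash
python3 drive.py '.03 .02 .02 0 0 0;.0574 .0394 .05 0 0 0;.0574 .0394 .0562 0 0 0;.0574 .0394 .0562 0 0 0' | grep -E 'tcp|cont'
python3 -c "
from h import *
from bench import r, viewer, ticket, sensors
go(.4625,.254,.168,-28)
c=viewer.camera_info('wrist');im,d=viewer.grab_frame('wrist');tab(dict(im=im,d=d,**c),[.4625,.2535],.12)"
```

```text
tcp_pos: [0.4629, 0.2519, 0.241]
contact_force: [-0.5, -0.8, -0.2]
tcp [0.4629 0.2519 0.241 ] F [-0.5 -0.8 -0.2] w 0.0602 j [-0.78  0.31  0.2   1.98 -0.08  0.86  0.54] R [[-0.88, 0.47, -0.0], [0.47, 0.88, -0.0], [0.0, -0.0, -1.0]]
row 0.0012 0.0020 0.0730 -0.004 -0.002 0.002 rows>= 1.5
tab [462.8 254. ] [19.5 12. ] 63.0 z 0.1212 533 mean [0.4624 0.2544 0.1198]
```

```bash
python3 drive.py '.0013 .002 .03 0 0 0;.0013 .002 .055 0 0 0;.0013 .002 .068 0 0 -.01;.0013 .002 .0745 0 0 -.01;.0013 .002 .0745 0 0 -.01' | grep -E 'tcp|cont'
python3 drive.py '0 0 0 0 0 0;0 0 0 0 0 0;0 0 0 0 0 0;0 0 0 0 0 0;0 0 0 0 0 0' 0 90
python3 drive.py '0 0 -.03 0 0 0;0 0 -.07 0 0 0;0 0 -.1 0 0 0;0 0 -.1 0 0 0' | grep -E 'tcp|cont'
python3 -c "from h import *;go(.484,-.0317,.264,5.8)"
```

```text
tcp_pos: [0.4646, 0.2537, 0.1687]
contact_force: [-0.6, 1.3, 0.1]
clock: 27.7
tcp_pos: [0.4645, 0.2543, 0.1698]
orientation: [0.745, 3.051, 0.001]
contact_force: [-1.0, -0.9, 6.0]
grip_width: 0.0182
gripper_force: 88.1
tcp_pos: [0.466, 0.2555, 0.273]
contact_force: [1.6, 0.8, -2.8]
tcp [0.466  0.2555 0.273 ] F [ 1.6  0.8 -2.8] w 0.0181 j [-0.79  0.27  0.2   1.95 -0.07  0.92  0.54] R [[-0.89, 0.46, 0.01], [0.46, 0.89, 0.01], [-0.0, 0.01, -1.0]]
row -0.1483 -0.2466 0.0077 0.006 0.006 -0.580 rows>= 5.8
```

```bash
python3 drive.py '-.024 -.041 0 0 0 -.12;-.05 -.082 0 0 0 -.24;-.075 -.123 0 0 0 -.36;-.1 -.164 0 0 0 -.48;-.122 -.203 .003 .006 .006 -.58' | grep -E 'tcp|cont'
python3 -c "from h import *;go(.484,-.0317,.264,5.8)"
```

```text
tcp_pos: [0.4781, 0.0157, 0.265]
contact_force: [0.8, -0.3, -2.9]
tcp [0.4781 0.0157 0.265 ] F [ 0.8 -0.3 -2.9] w 0.018 j [-0.38  0.2   0.24  2.06 -0.06  0.89  1.57] R [[-0.99, -0.11, -0.01], [-0.11, 0.99, -0.0], [0.01, -0.0, -1.0]]
row -0.0009 -0.0478 0.0012 -0.004 -0.008 0.004 rows>= 1.0
```

```bash
python3 drive.py '0 -.03 0 0 0 .004;-.0009 -.0478 0 0 0 .004;-.0009 -.0478 0 0 0 .004;-.0009 -.0478 0 0 0 .004' | grep -E 'tcp|cont'
python3 - <<'E'
from h import *
from bench import r, viewer, ticket, sensors
go(.56,-.0237,.264,5.8)
im,d=viewer.grab_frame('scene');np.savez('pics/scene6.npz',im=im,d=d,**viewer.camera_info('scene'))
k=np.array([np.cos(.1),np.sin(.1)])
P,m,_=cloud("pics/scene6.npz");q=P[m];t=q[:,:2]@k;e=q[:,1]*k[0]-q[:,0]*k[1]
for lo,hi in((.06,.085),(.085,.12),(.125,.15),(.15,.18)):
    b=(t>.44)&(t<.51)&(abs(e+.08)<.06)&(q[:,2]>lo)&(q[:,2]<hi)
    if b.sum()>5: print(lo,b.sum(),"e",np.percentile(e[b],[1,99]).round(4),"t",np.percentile(t[b],[1,50,99]).round(4),"z",np.percentile(q[b,2],[1,99]).round(4))
E
```

```text
tcp_pos: [0.484, -0.0292, 0.265]
contact_force: [-0.0, 0.4, -2.4]
tcp [ 0.484  -0.0292  0.265 ] F [-0.   0.4 -2.4] w 0.0179 j [-0.31  0.21  0.27  2.05 -0.07  0.89  1.67] R [[-1.0, -0.1, -0.01], [-0.1, 1.0, -0.0], [0.01, -0.0, -1.0]]
row -0.0762 -0.0018 0.0003 -0.004 -0.009 -0.005 rows>= 1.5
0.085 162 e [-0.1022 -0.0558] t [0.4592 0.4678 0.4887] z [0.0974 0.1193]
0.125 179 e [-0.1003 -0.0573] t [0.4637 0.4709 0.4843] z [0.1255 0.1493]
0.15 188 e [-0.1022 -0.0561] t [0.4641 0.4704 0.4859] z [0.1508 0.1794]
```

```bash
python3 drive.py '-.004 -.0022 0 0 -.008 0;-.012 -.0022 0 0 -.008 -.004;-.02 -.0022 0 0 -.008 -.004;-.029 -.0022 0 0 -.008 -.004;-.039 -.0022 0 0 -.008 -.004' | grep -E 'tcp|cont'
python3 drive.py '-.008 0 0 0 0 0;-.016 0 0 0 0 0;-.024 0 0 0 0 0;-.032 0 0 0 0 0;-.041 0 0 0 0 0' | grep -E 'tcp|cont'
python3 -c "from h import *;go(.5655,-.0232,.249,5.8)"
```

```text
tcp_pos: [0.5246, -0.0274, 0.2656]
contact_force: [0.0, 0.1, -2.5]
tcp_pos: [0.565, -0.0236, 0.2656]
contact_force: [-0.1, -0.0, -3.1]
tcp [ 0.565  -0.0236  0.2656] F [-0.1 -0.  -3.1] w 0.0179 j [-0.29  0.34  0.27  1.88 -0.11  0.94  1.7 ] R [[-0.99, -0.1, 0.0], [-0.1, 0.99, -0.0], [-0.0, -0.0, -1.0]]
row -0.0005 0.0004 0.0166 -0.004 0.000 -0.000 rows>= 0.3
```

```bash
python3 drive.py '0 .0002 .005 0 0 0;0 .0002 .01 0 0 0;0 .0002 .016 0 0 0;0 .0002 .018 0 0 0;0 .0002 .018 0 0 0' | grep -E 'tcp|cont'
for i in 1 2 3 4 5; do python3 drive.py '0 0 .0007 0 0 0;0 0 .0007 0 0 0' | grep -E 'tcp|cont'; done
```

```text
tcp_pos: [0.5639, -0.0236, 0.2471]
contact_force: [-0.6, -0.1, -2.8]
tcp_pos: [0.5645, -0.0235, 0.2471]
contact_force: [-1.0, 1.1, -2.7]
tcp_pos: [0.5645, -0.0235, 0.2463]
contact_force: [-0.2, -0.2, -3.1]
tcp_pos: [0.5644, -0.0235, 0.2455]
contact_force: [-0.6, -0.3, -3.1]
tcp_pos: [0.5645, -0.0234, 0.2448]
contact_force: [-0.0, 0.9, -2.5]
tcp_pos: [0.5646, -0.0231, 0.2444]
contact_force: [-0.5, 2.4, 0.1]
```

```bash
python3 drive.py '0 .0008 -.001 0 0 0;-.002 .0008 -.001 0 0 0;-.004 .0008 -.001 0 0 0;-.006 .0008 -.001 0 0 0;-.006 .0008 -.001 0 0 0' | grep -E 'tcp|cont'
for i in 1 2 3 4 5; do python3 drive.py '-.0008 0 0 0 0 0;-.0008 0 0 0 0 0' | grep -E 'tcp|cont'; done
```

```text
tcp_pos: [0.5706, -0.0222, 0.245]
contact_force: [-0.4, -0.1, -2.6]
tcp_pos: [0.5711, -0.0221, 0.2451]
contact_force: [0.1, -0.1, -3.7]
tcp_pos: [0.572, -0.022, 0.2451]
contact_force: [-0.0, -0.1, -2.6]
tcp_pos: [0.5728, -0.0218, 0.2451]
contact_force: [-0.6, -0.1, -2.9]
tcp_pos: [0.5734, -0.0218, 0.2451]
contact_force: [-0.4, 0.4, -2.5]
tcp_pos: [0.5738, -0.0218, 0.2449]
contact_force: [-3.2, 0.3, -1.6]
```

```bash
python3 drive.py '.0008 0 .0003 0 0 0;.0008 0 .0006 0 0 0;.0008 0 .0006 0 0 0' | grep -E 'tcp|cont'
for i in 1 2 3; do python3 drive.py '-.001 0 -.0001 0 0 0;-.001 0 -.0001 0 0 0' | grep -E 'tcp|cont'; done
```

```text
tcp_pos: [0.5735, -0.0218, 0.2445]
contact_force: [-0.8, -0.4, -2.1]
tcp_pos: [0.5739, -0.0218, 0.2444]
contact_force: [-4.3, 1.0, -1.5]
tcp_pos: [0.5742, -0.0218, 0.2443]
contact_force: [-7.0, -0.8, 0.3]
tcp_pos: [0.5745, -0.0218, 0.2443]
contact_force: [-8.0, -0.6, 3.0]
```

```bash
python3 drive.py '-.0008 0 -.0002 0 0 0;-.0008 0 -.0002 0 0 0' | grep -E 'tcp|cont'
```

```text
tcp_pos: [0.5747, -0.0218, 0.2443]
contact_force: [-11.0, -0.4, 2.4]
```

```bash
python3 drive.py '-.0006 0 -.0003 0 0 0;-.0006 0 -.0003 0 0 0;-.0006 0 -.0003 0 0 0' | grep -E 'tcp|cont'
python3 drive.py '0 0 0 0 0 0;0 0 0 0 0 0' | grep -E 'tcp|cont'
```

```text
tcp_pos: [0.5749, -0.0218, 0.2444]
contact_force: [-11.7, -0.5, 3.6]
tcp_pos: [0.5749, -0.0218, 0.2444]
contact_force: [-11.2, -0.7, 2.6]
```

```bash
python3 drive.py '-.0004 0 -.0001 0 0 0;-.0004 0 -.0001 0 0 0;-.0004 0 -.0001 0 0 0' | grep -E 'tcp|cont'
python3 drive.py '.001 0 -.0008 0 0 0;.0015 0 -.001 0 0 0;.0015 0 -.001 0 0 0' | grep -E 'tcp|cont'
python3 drive.py '0 0 0 0 0 0;0 0 0 0 0 0;0 0 0 0 0 0;0 0 0 0 0 0' .045 | grep -E 'tcp|cont|wid'
python3 drive.py '0 0 -.02 0 0 0;0 0 -.05 0 0 0;0 0 -.09 0 0 0;.04 0 -.1 0 0 0;.06 0 -.1 0 0 0' .06 | grep -E 'clock|tcp|cont'
python3 - <<'E'
from h import *
from bench import r, viewer, ticket, sensors
k=np.array([np.cos(.1),np.sin(.1)])
a=[]
for n in('scene','top'):
    im,d=viewer.grab_frame(n);np.savez(f'pics/{n}7.npz',im=im,d=d,**viewer.camera_info(n));x,y=(240,130) if n=='scene' else (230,120); a.append(cv2.resize(im[y:y+130,x:x+140],(400,372),interpolation=2))
    P,m,_=cloud(f"pics/{n}7.npz");q=P[m];t=q[:,:2]@k;e=q[:,1]*k[0]-q[:,0]*k[1]
    b=(t>.5)&(t<.64)&(abs(e+.08)<.014)&(q[:,2]>.18)&(q[:,2]<.2)
    print(n,"tab t hist",np.histogram(t[b],np.arange(.54,.64,.004)), "e",np.percentile(e[b],[1,99]).round(4) if b.any() else"")
cv2.imwrite('pics/end.png',np.hstack(a))
E
```

```text
tcp_pos: [0.575, -0.0218, 0.2444]
contact_force: [-11.2, -1.0, 2.8]
tcp_pos: [0.5746, -0.0217, 0.245]
contact_force: [-6.2, -0.1, -4.6]
tcp_pos: [0.5776, -0.0214, 0.247]
contact_force: [-0.6, 0.0, 1.2]
grip_width: 0.0447
clock: 36.15
tcp_pos: [0.5166, -0.0277, 0.3489]
contact_force: [-0.1, -1.5, -0.1]
scene tab t hist (array([ 0,  0,  0,  0,  6, 33, 18, 11,  2,  0, 21, 26, 13,  6,  0,  4, 29,
       20,  8,  2,  0,  0,  0,  0]), array([0.54 , 0.544, 0.548, 0.552, 0.556, 0.56 , 0.564, 0.568, 0.572,
       0.576, 0.58 , 0.584, 0.588, 0.592, 0.596, 0.6  , 0.604, 0.608,
       0.612, 0.616, 0.62 , 0.624, 0.628, 0.632, 0.636])) e [-0.0893 -0.0681]
top tab t hist (array([0, 0, 0, 0, 0, 0, 0, 0, 0, 0, 0, 0, 0, 0, 0, 0, 0, 0, 0, 0, 0, 0,
       0, 0]), array([0.54 , 0.544, 0.548, 0.552, 0.556, 0.56 , 0.564, 0.568, 0.572,
       0.576, 0.58 , 0.584, 0.588, 0.592, 0.596, 0.6  , 0.604, 0.608,
       0.612, 0.616, 0.62 , 0.624, 0.628, 0.632, 0.636])) e
```

View pics/end.png

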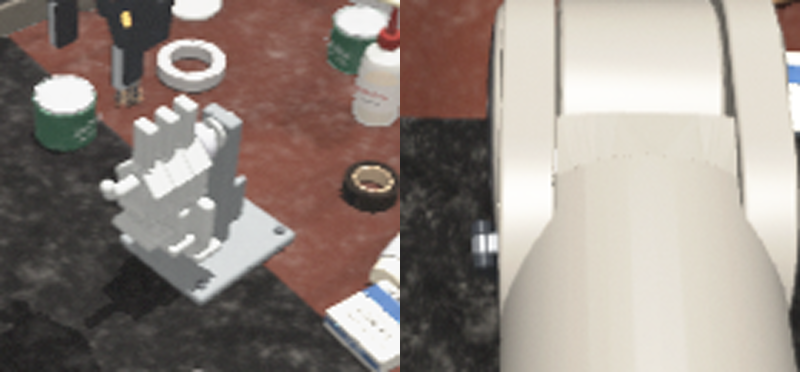

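The view shows all three weights upright and flush, with their tabs at (145,130), (165,115) and (185,105) and 22 mm apart. The gripper is clear of them.

```bash
python3 -c "
from bench import r, viewer, ticket, sensors
print(ticket.hand_in())"
```

```text
the job is handed in; nothing more can be done
None
```

The three weights hang upright on the hook arm in the order asked, largest first and nested against the collar. Each was pressed home at about 11 to 12 N, the gripper was clear at the end, and I handed the job in at about 36 s of robot time.

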